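Seat a plug-in board in a card frame with its levers

TASK

Take the plug-in board out of the black rack, set it into the open slot of the card frame with both levers still out, and then swing the two levers inward with your fingers until the board is seated fully home and both levers are all the way in. The levers are nylon: feel for the stop, do not push or squeeze one with more than 20 N, check that the first has not crept out again, and leave the bottle, the jar and the screwdriver behind where they are.

Things in the scene. Friction and masses are not known exactly. Their poses are not given: they have to be found in the camera images.
- board_grip (a point): Centre of the bow handle (bar 64 mm long in y, 10 thick in x, 12 high) of the board to be fitted; the bar's underside is 17 mm clear above the panel. Board axes, for all its points: y along the panel, x across its 22 mm width, z up. Board mass 0.28 to 0.45 kg. Grip the bar firmly (30 N or more) across x from above; the mass hangs 50 mm below it. It starts upright in the rack's middle slot
- board_panel (a point): Centre of the underside of that board's aluminium front panel (22 x 106 x 3 mm), 26 mm below the handle's centre. Under it hang the circuit board with 6 mm thick metal edges (outer faces at y = +-50 mm, 6 to 86 mm down) and a tapered plug (10 mm thick, 5 at its foot, lowest point 94 mm down). Fully home, this point lies on slot
- lever_left (a joint): Black nylon lever at the board's +y end: 0 = fully in (at its stop), 1.1 = fully out; starts at 1.02 or more. Stiff pivot, no latch: until the board is home, drawing in one lever rocks the board and can push the other part-way out again, so go back to it. Push at the grip: 1 N when free, up to 12 N while it draws the plug in, more if forced while the board is cocked; it cracks above 20 N
- lever_right (a joint): The same lever at the board's -y end, same values and behaviour
- lever_left_pivot (a point): Left lever's pin, fixed in the board at y = +60 mm, 1 mm below the panel's underside; the lever swings about the board's x. Its grip bar (14 mm wide in x, 7 thick) runs from 5 to 48 mm from the pin; at 0 it leans 0.3 rad inward (to the board's middle) from upright, at 1.1 it leans 0.8 rad outward. Two short prongs (claw, heel) reach 18 mm outward from the pin
- lever_right_pivot (a point): Right lever's pin, the mirror image, at y = -60 mm of the board
- lever_left_tip (a point): Free end of the left lever's grip bar, on its middle line 48 mm from the pin; moves with the lever
- lever_right_tip (a point): Free end of the right lever's grip bar, on its middle line 48 mm from its pin
- slot (a point): Middle of the only open slot of the card frame, level with its top rails, 120 mm above the desk; y along the slot, x across, z up. Guides under it take the board's edges: flared grooves, about 1.2 mm play each way in x, 1.7 in y. Lowered with levers out, the board rests about 8 mm above home on its socket's contact springs and the levers' heels; the levers draw it in the rest of the way
- frame: Grey metal card frame, 170 (x) x 176 (y) x 120 mm; origin under its centre on the desk. The open slot lies 12.7 mm to the -x side of the middle. Beside it: flat blank panels (3 mm high, 25 mm off); 51 mm to either side, and further at +x, seated boards whose levers stand 46 mm above the rails. The claws hook under lips on the end rails, 67 to 84 mm from the middle in y
- rack: Black slotted board rack, 130 (x) x 140 (y) mm, walls 70 mm high; origin under its centre on the desk. The board stands in its middle slot (8 mm wide), panel 102 mm and lowest point 8 mm above the desk; two bare green boards, 92 mm high, stand 37 mm to either side in x
- tumbler: steel drinking bottle with a dark cap, 68 mm across, 170 mm high; origin under its centre
- jar: small clear screw-top jar, 48 mm across, 55 mm high; origin under its centre
- screwdriver: screwdriver lying on the desk, 170 mm long
Not all that is in view belongs to the job. What is shaped like the part that bears board_grip but blue is not meant.

How it is judged:
On the way, in this order (a step that is already met when the one before it is completed fails the run):
1. the board stands in the open slot, down on its socket, with both levers still out (horizontal distance between board_panel and slot below 0.006 m and angle between the y axis of board_panel and the y axis of slot, either way round below 0.06 rad and z of board_panel in the frame of slot below 0.0115 m and value of joint each of lever_left, lever_right above 0.4 rad), for 0.1 s.
2. a lever is being swung in by the fingers while the board is not yet home (((contact force between the fingers and lever_left above 1 N and value of joint lever_left below 0.6 rad) or (contact force between the fingers and lever_right above 1 N and value of joint lever_right below 0.6 rad)) and z of board_panel in the frame of slot above 0.0025 m), for 0.04 s.
At the end, for the whole second after the job is handed in: The board sits in the open slot (within 6 mm and 0.06 rad), its panel no more than 1.5 mm above the rails and level (0.02 rad), both levers in to within 0.05 rad of their stops, everything let go and at rest (horizontal distance between board_panel and slot below 0.006 m and angle between the y axis of board_panel and the y axis of slot, either way round below 0.06 rad and z of board_panel in the frame of slot below 0.0015 m and angle between board_panel's own z axis and vertical below 0.02 rad and value of joint each of lever_left, lever_right below 0.05 rad); the robot touches nothing.
It fails at once if a lever is pushed or squeezed with more than 20 N and cracks (contact force between the fingers and lever_left above 20 N or contact force between the fingers and lever_right above 20 N).
It fails at once if the bottle, the jar or the screwdriver is knocked away (30 mm) (distance of any of tumbler, jar, screwdriver from where it was at the start of the episode above 0.03 m).
It also fails if it takes over 72 s, if anything falls off the work surface, if the arm or the gripper's body presses on something with over 40 N, if the wrist force passes 120 N, or if a joint passes its speed limit or range.

ROBOT

A 6-joint arm with a two-finger parallel gripper is mounted at the origin on the work surface. World frame = base frame: x ahead of the robot, y to its left, z up, the work surface at z = 0. Lengths are in m, angles in rad, forces in N, time in s.
With the tool pointing down it reaches from about 0.3 to 0.75 m from the base axis. Payload 8.5 kg.
Tool frame: the origin (TCP) lies on the centre line of the jaws, within the pads' length; the fingertips stand r.tip_reach ahead of it and the grasp point (between the pads) lies 3 mm ahead of it (r.tip_reach is the distance from the TCP to the fingertips, in m); z points along the fingers, y is the line along which they close (so a half turn about z gives the same grasp; the last joint's range is limited). The gripper opens to 88 mm and grips with 3 to 60 N. Pads are 18 mm wide; open, the fingers measure 123 mm over their backs; the gripper's body (75 mm by 187 mm) begins 45 mm behind the grasp point.
Start: joints at [1.075, 0.381, 1.297, -0, 1.464, -0.215], TCP at [0.152, 0.528, 0.261] pointing down, gripper open.
Joint ranges: [-3.11, 3.11], [-0.89, 2.33], [0.22, 2.48], [-1.42, 4.56], [0.17, 2.85], [-2.88, 2.88]. Speed limits (rad/s): [2.39, 2.39, 3.14, 3.14, 3.14, 3.14].

INTERFACE

Orientations are given as a rotation vector (axis times angle).
In Python, from bench import r gives the robot as it stands.
- The arm moves only by the tool step_arm, never from a script. Its argument "increments" is text: rows parted by semicolons, each of 6 numbers parted by spaces: the shift along the world's x, y, z in cm, then the turn, a rotation vector about the world's x, y, z in degrees. A call has 1 to 10 rows; each row shifts and turns the commanded pose from where the row before left it; what a row does not reach is not made up. A row lasts 1/8 s, in which the tool goes at most 62.5 mm and 10.7 degrees, less where a joint would pass 70% of its speed; a pose out of reach is approached as far as the arm can. A call is refused whole if a number of a shift passes 6.25 or a number of a turn 10.7, either way. A call with a gripper value outside its range is refused whole. "gripper" is the opening, from 0 (shut) to 1 (fully open), set as the call begins (left out, the last holds). The fingers move at their own pace and stop on an object; the grip force is fixed at half the most. Time passes only in rows, so rows that do not move let the fingers close. It gives the time, the measured TCP pose, the force, the opening and the grip force at its end, in the units of the state.
- r.sense(): the state, without advancing time (a new reading comes with each control period).
- r.camera(name): name is "side" or "top"; returns a dict with "image" (480x640x3 uint8, blue, green, red), "z_map" (480x640 float32, m along the optical axis (not along the pixel's ray), 0 where there is no reading), "fov_y" (degrees; the focal length in pixels is half the picture's height over the tangent of half this angle, whatever the lens; pixels are square), "cx", "cy" (the principal point, pixels), "k1" (the pictures are not rectified: a ray, as slopes to the right and down, at radius r is drawn at 1 + k1 r^2 times it, then the intrinsics apply), "eye" and "orientation" of the camera in the world. Camera axes: x right, y down, z forward; pixel columns grow to the right and rows downward; lengths in m; the calibration is good to about 2 mm. A picture is of the moment at which its call begins.
- r.finish_job(): hands the job in; it is judged then, once.
Trained networks look in a picture, given as the dict that the camera call returned (one of the last four; its "shot" number tells which), for a name from the list of things; names that differ only in an ending like _2 or _b are one class to them, and where a whole thing is asked for, a point or a joint stands for the part that bears it (a point fixed in the world has none). Each returns a list of dicts, best first, with "score" (0 to 1); they miss things now and then, are a little off and sometimes report something else, mostly with a low value. They report only what shows in the picture. A call takes as long as a camera call. They do not tell look-alikes from the thing itself.
- r.boxes_of(picture, label): "bbox" ([left, top, right, bottom] as shares, 0 to 1, of the picture: columns of its width, rows of its height, round what is visible of it).
The state is a dict: "t": time; "q": joint angles; "dq": joint speeds; "effort": joint torques, N m; "ee_pos": TCP position; "orientation": TCP orientation; "ft_force": force on the tool from outside, world axes, zero at the start; "wrist_torque": the same for the moment, N m; "gripper_width": opening from 0.0 (shut) to 1.0 (fully open); "finger_force": force on a finger pad.
Only numpy, scipy, OpenCV 4.12 (cv2) and the standard library are available. Lean on these libraries where they do the work, as an engineer would, in place of code of your own. Each camera call takes 0.05 s, during which the arm holds its last target. There are 200 camera calls.

## Working session

There is one attempt and no reset: what is moved stays moved. The work goes in short steps, Python scripts to look and compute and a tool call to move; the robot and the scene stay as the last step left them, time stands still between calls to the robot, and variables do not carry over. Pictures are saved under pics/ and viewed, at most 10 in all, crops included, and the job is handed in when it is done.

Besides the shell and the picture viewer there is one more tool, called by a JSON object that holds its "op" and its "data", one argument or row to a line. step_arm: Moves the arm, as the interface text tells. Its arguments: {"type":"object","properties":{"increments":{"type":"string"},"gripper":{"type":"number"}},"required":["increments"]}

```bash
ls; mkdir -p pics
cat > h.py <<'E'
import numpy as np, cv2
from scipy.spatial.transform import Rotation as R
from bench import r
def cam(n):
    p=r.camera(n); return p
def rot(p):
    o=np.array(p["orientation"],float)
    return R.from_rotvec(o).as_matrix() if o.shape==(3,) else o
def cloud(p):
    h,w=p["z_map"].shape; f=h/2/np.tan(np.radians(p["fov_y"])/2)
    K=np.array([[f,0,p["cx"]],[0,f,p["cy"]],[0,0,1.]])
    u,v=np.meshgrid(np.arange(w,dtype=float),np.arange(h,dtype=float))
    n=cv2.undistortPoints(np.stack([u,v],-1).reshape(-1,1,2),K,np.array([p["k1"],0,0,0.])).reshape(h,w,2)
    z=p["z_map"][...,None]
    P=np.concatenate([n*z,z],-1)@rot(p).T+np.array(p["eye"])
    P[p["z_map"]<=0]=np.nan
    return P
E
python3 - <<'E'
from h import *
s=r.sense(); print(s, r.tip_reach)
for n in("top","side"):
    p=cam(n); cv2.imwrite(f"pics/{n}0.png",p["image"]); P=cloud(p); np.savez(f"{n}0.npz",P=P,im=p["image"])
    print(n,p["fov_y"],p["cx"],p["cy"],p["k1"],p["eye"],p["orientation"])
    for l in("board_grip","board_panel","lever_left","lever_right","frame","rack","tumbler","jar","screwdriver"):
        for b in r.boxes_of(p,l)[:4]:
            x=np.array(b["bbox"])*[640,480,640,480]; c=P[int((x[1]+x[3])/2),int((x[0]+x[2])/2)]
            print(l,round(b["score"],2),x.round(),c.round(3))
E
```

```text
pics
{'t': 0.0, 'q': array([ 1.07470878e+00,  3.81196255e-01,  1.29821940e+00, -7.17184815e-06,
        1.46359382e+00, -2.15285190e-01]), 'dq': array([-6.06286528e-05, -2.92447401e-04, -1.05206260e-03,  2.70577006e-04,
       -1.53401864e-03,  1.68254621e-03]), 'effort': array([-1.22158894e-03, -4.37961137e+01, -2.24545169e+01,  7.11425627e-02,
        3.54588556e-02, -1.20166219e-04]), 'ee_pos': array([0.15230095, 0.52824754, 0.26015156]), 'orientation': array([-4.39566187e-01, -3.11019675e+00,  2.08981099e-03]), 'ft_force': array([-0.04490173,  0.70183837,  0.69377504]), 'wrist_torque': array([ 0.00905924, -0.02248274,  0.0095562 ]), 'finger_force': 0.0, 'gripper_width': 1.0000607246211797} 0.022
top 50.64464538659004 317.955634188403 239.56322538693317 0.026388028453476247 [0.53173341 0.07808818 1.23961433] [-2.20164838  2.17999455 -0.10330412]
board_grip 0.73 [220. 268. 306. 278.] [0.543 0.182 0.105]
board_grip 0.58 [163. 209. 186. 277.] [0.611 0.382 0.093]
board_grip 0.39 [290. 269. 307. 274.] [0.548 0.102 0.124]
board_panel 0.92 [161. 210. 186. 276.] [0.611 0.384 0.095]
board_
[... 756 characters left out ...]
6381 -1.33190011]
board_grip 0.91 [335. 239. 358. 307.] [0.545 0.199 0.135]
board_grip 0.61 [234. 333. 322. 394.] [0.616 0.387 0.077]
board_panel 0.63 [234. 330. 322. 394.] [0.611 0.396 0.096]
lever_left 0.43 [237. 331. 255. 358.] [0.664 0.397 0.122]
lever_left 0.4 [333. 297. 342. 313.] [0.557 0.221 0.07 ]
lever_right 0.83 [305. 340. 326. 368.] [0.552 0.374 0.107]
lever_right 0.6 [350. 237. 356. 258.] [0.554 0.102 0.122]
frame 0.79 [358. 153. 440. 245.] [ 0.491 -0.115  0.121]
rack 0.64 [310. 264. 383. 343.] [0.546 0.192 0.048]
tumbler 0.84 [243. 254. 279. 332.] [0.697 0.265 0.105]
jar 0.68 [272. 252. 293. 284.] [0.717 0.109 0.034]
screwdriver 0.71 [289. 217. 325. 251.] [ 0.714 -0.053  0.017]
```

Run:
```python
import cv2
a=cv2.imread("pics/top0.png")[150:360,140:500]
cv2.imwrite("pics/a.png",cv2.resize(a,(792,462),interpolation=cv2.INTER_CUBIC))
```

```text
(no output)
```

View pics/a.png

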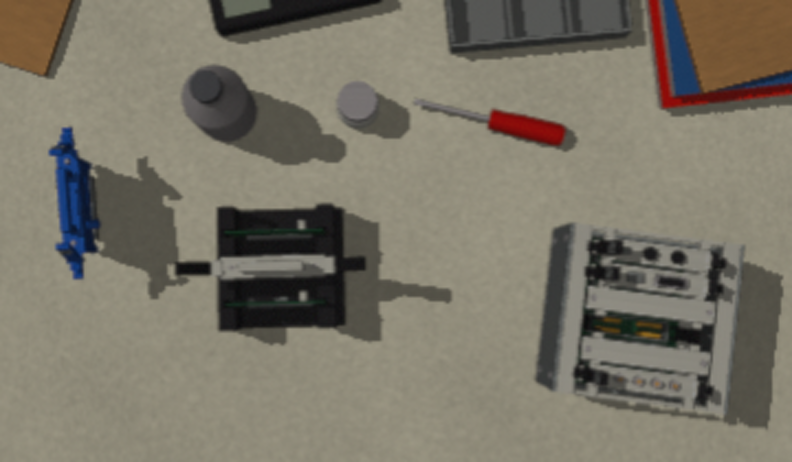

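View pics/side0.png

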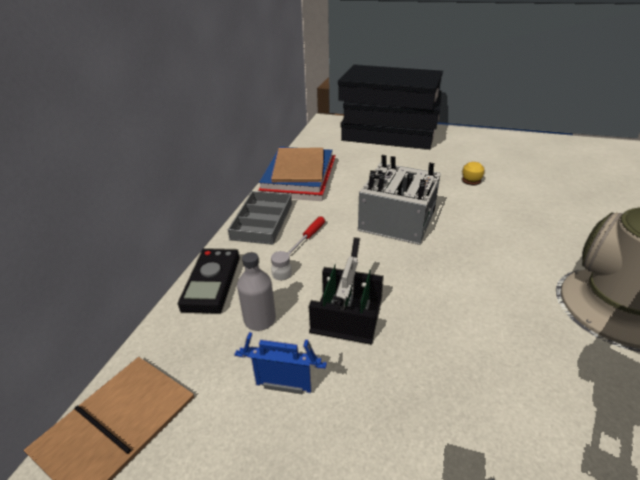

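The top view (crop at 2.2x from offset 140,150) shows the board in the rack at full pixels ~(266,271). The blue decoy is at (172,242), and the open slot with gold contacts is at ~(431,299), between two blank panels. The side view confirms the same layout.

Run:
```python
from h import *
def ortho(P,im,x0,x1,y0,y1,s=0.5e-3,zlo=-1):
    # columns: -y, rows: -x ; dense by nearest
    from scipy.interpolate import griddata
    m=np.isfinite(P[...,0])&(P[...,0]>x0-.02)&(P[...,0]<x1+.02)&(P[...,1]>y0-.02)&(P[...,1]<y1+.02)&(P[...,2]>zlo)
    X,Y=np.meshgrid(np.arange(x1,x0,-s),np.arange(y1,y0,-s),indexing="ij")
    return griddata(P[m][:,:2],np.c_[im[m],P[m][:,2]],(X,Y),method="nearest")
out=[]
for n in("top","side"):
    d=np.load(f"{n}0.npz");P,im=d["P"],d["im"]
    m=(P[...,0]>.35)&(P[...,0]<.62)&(P[...,1]>-.05)&(P[...,1]<.05)
    print(n,"desk z",np.nanmedian(P[m][:,2]))
    # frame top
    m=(P[...,0]>.36)&(P[...,0]<.66)&(P[...,1]>-.36)&(P[...,1]<-.08)
    Q=P[m]; print("frame z hist",np.histogram(Q[:,2],np.arange(0,.2,.01))[0])
    t=Q[(Q[:,2]>.11)&(Q[:,2]<.13)][:,:2]
    print(n,"frame rect",cv2.minAreaRect((t*1000).astype(np.float32)))
    m=(P[...,0]>.45)&(P[...,0]<.65)&(P[...,1]>.08)&(P[...,1]<.28)
    Q=P[m]; print("rack z hist",np.histogram(Q[:,2],np.arange(0,.2,.01))[0])
    for a,b in((.06,.075),(.098,.112),(.122,.14)):
        t=Q[(Q[:,2]>a)&(Q[:,2]<b)&(np.abs(Q[:,1]-.18)<(1 if a<.09 else .045))][:,:2]
        if a>.09: t=t[np.abs(t[:,0]-.547)<.03]
        print(n,a,len(t),"mean",t.mean(0),"rect",cv2.minAreaRect((t*1000).astype(np.float32)))
    if n=="top":
        A=ortho(P,im,.43,.60,-.33,-.10); B=ortho(P,im,.46,.63,.07,.29)
        A=A[...,:3].astype(np.uint8);B=B[...,:3].astype(np.uint8)
        w=min(A.shape[1],B.shape[1]); o=np.vstack([A[:,:w],B[:,:w]])
        for i,c in((0,0),(A.shape[0],1)):
            for k in range(0,w,40): cv2.line(o,(k,i),(k,i+6),(0,0,255),1)
            for k in range(0,340,40): cv2.line(o,(0,i+k),(6,i+k),(0,0,255),1)
        print(o.shape); cv2.imwrite("pics/b.png",cv2.resize(o,None,fx=.86,fy=.86))
```

```text
top desk z -0.00040958215248865226
frame z hist [3313  412  138  524  109  114   75   73   64   53  106 1559 2891  145
   47   57  138    1    0]
top frame rect ((500.57177734375, -199.87814331054688), (176.9664306640625, 169.77757263183594), 83.13973236083984)
rack z hist [2742  363   42   46   71   63  454  330   30   66  398   60   75  178
    1    0    0    0    0]
top 0.06 777 mean [0.54880171 0.17952977] rect ((547.9623413085938, 179.8118133544922), (128.7210693359375, 122.14056396484375), 2.6523165702819824)
top 0.098 267 mean [0.54771087 0.17891055] rect ((548.0657958984375, 180.25628662109375), (21.9232177734375, 89.85823059082031), 2.1705410480499268)
top 0.122 136 mean [0.54792711 0.17909927] rect ((548.020263671875, 179.15390014648438), (9.4856538772583, 62.71471405029297), 3.2623069286346436)
(680, 440, 3)
side desk z 0.0013408602009786774
frame z hist [2274  253  264  322  236  259  252  286  281  281  301  523 1319  171
  118  122  101    0    0]
side frame rect ((499.62884521484375, -198.24514770507812), (180.2490997314453, 170.9761962890625), 83.33082580566406)
rack z hist [3069  473  375  396  413  427  570  691   95  114  297   75   90  196
    1    0    0    0    0]
side 0.06 1223 mean [0.54381725 0.19175972] rect ((546.9721069335938, 179.34091186523438), (130.32212829589844, 127.32884216308594), 1.8388758897781372)
side 0.098 214 mean [0.54337027 0.19146968] rect ((546.9108276367188, 180.6189422607422), (22.338342666625977, 89.09379577636719), 1.6484527587890625)
side 0.122 153 mean [0.54581233 0.18369899] rect ((546.5115356445312, 178.60169982910156), (9.51414966583252, 65.63412475585938), 1.763411283493042)
```

{"op": "step_arm", "data": {
  "increments": "3.95 -3.49 0 0 0 -7.2;3.95 -3.49 0 0 0 -7.2;3.95 -3.49 0 0 0 -7.2;3.95 -3.49 0 0 0 -7.2;3.95 -3.49 0 0 0 -7.2;3.95 -3.49 0 0 0 -7.2;3.95 -3.49 0 0 0 -7.2;3.95 -3.49 0 0 0 -7.2;3.95 -3.49 0 0 0 -7.2;3.95 -3.49 0 0 0 -6.9",
  "gripper": 0.6
}}

```text
t: 2.25
ee_pos: [0.5486, 0.1781, 0.2608]
orientation: [2.183, 2.259, 0.0]
ft_force: [0.0, 0.6, -0.2]
gripper_width: 0.6
finger_force: 0.0
```

{"op": "step_arm", "data": {
  "increments": "0 0 0 0 0 0;0 0 0 0 0 0;0 0 0 0 0 0"
}}

```text
t: 2.62
ee_pos: [0.5465, 0.1805, 0.261]
orientation: [-2.176, -2.266, -0.0]
ft_force: [0.7, 0.3, 0.3]
gripper_width: 0.598
finger_force: 0.0
```

{"op": "step_arm", "data": {
  "increments": "0.07 -0.05 -3 0 0 0;0 0 -3 0 0 0;0 0 -3 0 0 0;0 0 -2 0 0 0;0 0 -1.4 0 0 0;0 0 -0.6 0 0 0;0 0 0 0 0 0;0 0 0 0 0 0"
}}

```text
t: 3.62
ee_pos: [0.5484, 0.179, 0.1315]
orientation: [2.177, 2.263, 0.002]
ft_force: [-0.1, 0.3, 0.2]
gripper_width: 0.602
finger_force: 0.0
```

{"op": "step_arm", "data": {
  "increments": "0 0 0 0 0 0;0 0 0 0 0 0;0 0 0 0 0 0;0 0 0 0 0 0;0 0 0 0 0 0;0 0 0 0 0 0;0 0 0 0 0 0",
  "gripper": 0
}}

```text
t: 4.5
ee_pos: [0.5481, 0.1789, 0.1307]
orientation: [2.178, 2.264, -0.0]
ft_force: [0.2, -0.4, 0.7]
gripper_width: 0.109
finger_force: 30.0
```

{"op": "step_arm", "data": {
  "increments": "0 0 1 0 0 0;0 0 2 0 0 0;0 0 2.5 0 0 0;0 0 2.5 0 0 0;0 0 2.5 0 0 0;0 0 2.5 0 0 0;0 0 2.5 0 0 0;0 0 2 0 0 0;0 0 1 0 0 0;0 0 0 0 0 0"
}}

```text
t: 5.75
ee_pos: [0.5481, 0.179, 0.316]
orientation: [2.178, 2.264, 0.001]
ft_force: [-0.4, 1.1, -2.7]
gripper_width: 0.106
finger_force: 30.0
```

{"op": "step_arm", "data": {
  "increments": "-0.3 -2 0 0 0 -0.5;-0.6 -4 0 0 0 -1;-0.7 -4.5 0 0 0 -1.2;-0.7 -4.5 0 0 0 -1.2;-0.7 -4.5 0 0 0 -1.2;-0.7 -4.5 0 0 0 -1.2;-0.7 -4.5 0 0 0 -1;-0.7 -4.5 0 0 0 -0.7;-0.6 -3.5 0 0 0 -0.7;-0.3 -1.2 0 0 0 -0.4"
}}

```text
t: 7.0
ee_pos: [0.487, -0.2001, 0.3149]
orientation: [-2.353, -2.079, 0.001]
ft_force: [-0.7, 1.9, -3.7]
gripper_width: 0.105
finger_force: 30.0
```

{"op": "step_arm", "data": {
  "increments": "0 0 0 0 0 0;0 0 0 0 0 0;0 0 0 0 0 0;0 0 0 0 0 0"
}}

```text
t: 7.5
ee_pos: [0.4883, -0.1974, 0.3158]
orientation: [2.35, 2.085, 0.0]
ft_force: [0.5, 0.5, -4.6]
gripper_width: 0.107
finger_force: 30.0
```

Run:
```python
from h import *
ps=[cam(n) for n in("top","side")]
s=r.sense(); print(s["t"],s["ee_pos"].round(4),s["orientation"].round(4),s["ft_force"].round(2),s["wrist_torque"].round(2),s["gripper_width"])
e=s["ee_pos"]
for n,p in zip(("top","side"),ps):
    P=cloud(p); np.savez(f"{n}1.npz",P=P,im=p["image"]); 
    m=(np.abs(P[...,0]-e[0])<.03)&(np.abs(P[...,1]-e[1])<.12)&(P[...,2]>.17)&(P[...,2]<.32)
    ys,xs=np.where(m); print(n,xs.min(),xs.max(),ys.min(),ys.max(),np.histogram(P[m][:,2],np.arange(.16,.33,.01))[0])
    a=p["image"][max(0,ys.min()-20):ys.max()+20,max(0,xs.min()-20):xs.max()+20]
    f=min(5,500/a.shape[0],700/a.shape[1]); cv2.imwrite(f"pics/{n}1.png",cv2.resize(a,None,fx=f,fy=f,interpolation=cv2.INTER_CUBIC))
    m=(P[...,0]>.36)&(P[...,0]<.66)&(P[...,1]>-.36)&(P[...,1]<-.08)&(P[...,2]>.11)&(P[...,2]<.13)
```

```text
7.6 [ 0.4882 -0.1977  0.3158] [2.3502 2.0846 0.    ] [ 0.22 -0.01 -3.25] [-0.11  0.05 -0.04] 0.10392204947468026
top 410 455 294 307 [  0   0   0   0   0   0   0   0   0   0   0   0 153 131  40  90]
side 400 422 104 163 [  0   0   0   6  45  51  43  47  43  43  40  25  42  91  87 132]
```

Run:
```python
from h import *
for n in("top","side"):
    d=np.load(f"{n}1.npz");P,im=d["P"],d["im"]
    # board frame: yaw -6.86 minus; origin TCP
    e=np.array([.4882,-.1977,.3158]); Rz=R.from_euler("z",-6.86,degrees=True).as_matrix()
    L=(P-e)@Rz
    m=(np.abs(L[...,0])<.02)&(np.abs(L[...,1])<.1)&(L[...,2]>-.13)&(L[...,2]<-.02)
    q=L[m]; bright=im[m].mean(1)
    for lo,hi in((-.125,-.10),(-.1,-.08),(-.08,-.06),(-.06,-.04),(-.032,-.023),(-.023,-.018)):
        k=q[(q[:,2]>lo)&(q[:,2]<hi)]
        if len(k)>8: print(n,lo,len(k),"x",np.percentile(k[:,0],[3,50,97]).round(4),"y",np.percentile(k[:,1],[1,50,99]).round(4))
    # panel top plane
    k=q[(q[:,2]>-.033)&(q[:,2]<-.02)&(np.abs(q[:,1])<.053)&(np.abs(q[:,0])<.012)]
    if len(k)>10:
        A=np.c_[k[:,0],k[:,1],np.ones(len(k))]; print("plane",np.linalg.lstsq(A,k[:,2],rcond=None)[0], cv2.minAreaRect((k[:,:2]*1000).astype(np.float32)))
    # all levers, panel extents
    k=q[q[:,2]>-.04]; print("ext y",k[:,1].min(),k[:,1].max())
a=cv2.imread("pics/side1.png");b=cv2.imread("pics/top1.png");print(a.shape,b.shape)
h=a.shape[0];b=cv2.resize(b,None,fx=.6,fy=.6)
o=np.zeros((max(h,b.shape[0]),a.shape[1]+b.shape[1],3),np.uint8);o[:h,:a.shape[1]]=a;o[:b.shape[0],a.shape[1]:]=b
cv2.imwrite("pics/c.png",o[:600,:800]);print(o.shape)
```

```text
top -0.032 246 x [-0.0093  0.0015  0.0113] y [0.0092 0.0388 0.0617]
top -0.023 22 x [-0.0086  0.0007  0.0075] y [0.0179 0.0572 0.066 ]
plane [-0.0323248   0.01519675 -0.02690108] ((0.9344072341918945, 30.512229919433594), (21.661725997924805, 44.79279708862305), 0.3126800060272217)
ext y 0.00816770040922429 0.06631164583748596
side -0.125 86 x [-0.0056 -0.0033  0.0007] y [-0.0457  0.0086  0.0512]
side -0.1 83 x [-0.0034 -0.0014  0.0013] y [-0.0507  0.0035  0.0514]
side -0.08 89 x [-0.0032 -0.0012  0.0016] y [-0.0498  0.007   0.0509]
side -0.06 79 x [-0.0047 -0.0012  0.0028] y [-0.0625  0.0197  0.0674]
side -0.032 78 x [-0.0107 -0.0044  0.0045] y [-0.0238  0.0343  0.0698]
side -0.023 10 x [-0.011  -0.0035  0.0039] y [0.0118 0.0555 0.0725]
plane [ 0.11172268  0.0310338  -0.0252711 ] ((-0.45806026458740234, 12.796772003173828), (20.95660972595215, 79.87972259521484), 2.08129620552063)
ext y -0.02702089886308725 0.07256970983183593
(495, 310, 3) (265, 425, 3)
(495, 565, 3)
```

View pics/c.png

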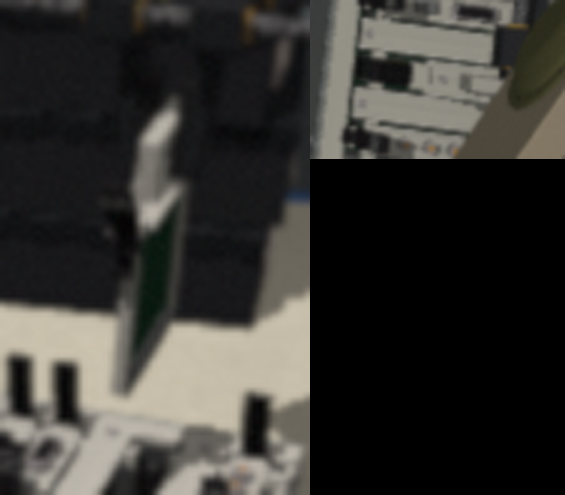

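{"op": "step_arm", "data": {
  "increments": "-0.02 -0.11 -1.5 0 0 0;0 0 -2.5 0 0 0;0 0 -1.5 0 0 0;0 0 -0.6 0 0 0;0 0 0 0 0 0;0 0 0 0 0 0"
}}

```text
t: 8.35
ee_pos: [0.4881, -0.1993, 0.2555]
orientation: [2.35, 2.083, 0.0]
ft_force: [0.9, -0.4, -3.2]
gripper_width: 0.104
finger_force: 30.0
```

{"op": "step_arm", "data": {
  "increments": "0 0 -0.4 0 0 0;0 0 -0.4 0 0 0;0 0 -0.4 0 0 0;0 0 -0.4 0 0 0;0 0 -0.4 0 0 0;0 0 0 0 0 0"
}}

```text
t: 9.1
ee_pos: [0.4878, -0.1991, 0.2344]
orientation: [-2.35, -2.083, 0.0]
ft_force: [-0.2, -0.8, -3.5]
gripper_width: 0.107
finger_force: 30.0
```

{"op": "step_arm", "data": {
  "increments": "0 0 -0.3 0 0 0;0 0 -0.3 0 0 0;0 0 -0.3 0 0 0;0 0 -0.3 0 0 0;0 0 -0.3 0 0 0;0 0 0 0 0 0"
}}

```text
t: 9.85
ee_pos: [0.4878, -0.1991, 0.2195]
orientation: [-2.351, -2.084, 0.0]
ft_force: [0.3, 0.7, -3.0]
gripper_width: 0.106
finger_force: 30.0
```

Entering freely; continue.

{"op": "step_arm", "data": {
  "increments": "0 0 -0.6 0 0 0;0 0 -0.6 0 0 0;0 0 -0.6 0 0 0;0 0 -0.6 0 0 0;0 0 -0.6 0 0 0;0 0 0 0 0 0"
}}

```text
t: 10.6
ee_pos: [0.4878, -0.1991, 0.1892]
orientation: [-2.35, -2.083, 0.0]
ft_force: [-0.3, 0.9, -3.8]
gripper_width: 0.109
finger_force: 30.0
```

{"op": "step_arm", "data": {
  "increments": "0 0 -0.5 0 0 0;0 0 -0.5 0 0 0;0 0 -0.5 0 0 0;0 0 -0.4 0 0 0;0 0 -0.2 0 0 0;0 0 0 0 0 0"
}}

```text
t: 11.35
ee_pos: [0.4879, -0.1992, 0.1687]
orientation: [-2.351, -2.084, 0.0]
ft_force: [0.1, 0.7, -3.3]
gripper_width: 0.106
finger_force: 30.0
```

{"op": "step_arm", "data": {
  "increments": "0 0 -0.3 0 0 0;0 0 -0.3 0 0 0;0 0 -0.2 0 0 0;0 0 -0.1 0 0 0;0 0 0 0 0 0"
}}

```text
t: 11.98
ee_pos: [0.4879, -0.1992, 0.1597]
orientation: [-2.351, -2.084, 0.0]
ft_force: [0.9, -0.2, -4.0]
gripper_width: 0.109
finger_force: 30.0
```

{"op": "step_arm", "data": {
  "increments": "0 0 -0.1 0 0 0;0 0 -0.1 0 0 0;0 0 0 0 0 0"
}}

```text
t: 12.35
ee_pos: [0.4879, -0.1991, 0.1577]
orientation: [-2.351, -2.084, 0.0]
ft_force: [-0.2, 0.7, -2.9]
gripper_width: 0.109
finger_force: 30.0
```

{"op": "step_arm", "data": {
  "increments": "0 0 -0.1 0 0 0;0 0 -0.1 0 0 0;0 0 0 0 0 0"
}}

```text
t: 12.72
ee_pos: [0.4881, -0.1991, 0.1563]
orientation: [2.35, 2.084, 0.001]
ft_force: [-1.1, 2.3, 4.2]
gripper_width: 0.107
finger_force: 30.0
```

{"op": "step_arm", "data": {
  "increments": "0 0 0 0 0 0;0 0 0 0 0 0;0 0 0 0 0 0;0 0 0 0 0 0",
  "gripper": 0.35
}}

```text
t: 13.22
ee_pos: [0.4879, -0.1992, 0.1557]
orientation: [-2.351, -2.084, 0.0]
ft_force: [0.5, 0.0, -0.3]
gripper_width: 0.347
finger_force: 0.0
```

{"op": "step_arm", "data": {
  "increments": "0 0 1.5 0 0 0;0 0 3 0 0 0;0 0 3 0 0 0;0 0 3 0 0 0;1.2 6.0 0 0 0 0;1.2 6.0 0 0 0 0;1.2 6.0 0 0 0 0;0 0 0 0 0 0;0 0 0 0 0 0"
}}

```text
t: 14.35
ee_pos: [0.5239, -0.0194, 0.2607]
orientation: [2.35, 2.084, -0.001]
ft_force: [-0.1, -0.8, 0.2]
gripper_width: 0.346
finger_force: 0.0
```

```bash
cat > look.py <<'E'
from h import *
import sys
k=sys.argv[1]
s=r.sense(); print(s["t"],s["ee_pos"].round(4),s["orientation"].round(4),s["ft_force"].round(2))
e=np.array([.4880,-.1985,.120]); Rz=R.from_euler("z",-6.86,degrees=True).as_matrix()
for n in("top","side"):
    p=cam(n);P=cloud(p);im=p["image"]; np.savez(f"{n}{k}.npz",P=P,im=im)
    L=(P-e)@Rz; dark=im.max(-1)<70
    m=(np.abs(L[...,0])<.012)&(np.abs(L[...,1])<.105)&(L[...,2]>.003)&(L[...,2]<.075)
    for sg in(1,-1):
        q=L[m&dark&(L[...,1]*sg>.03)&(L[...,2]>.012)]
        if len(q)>3:
            d=np.c_[q[:,1]*sg-.060,q[:,2]-.005]; rr=np.hypot(*d.T); t=d[rr>.025]
            th=np.arctan2(t[:,0],t[:,1])+.3 if len(t) else np.array([np.nan])
            print(n,"lever","LR"[sg<0],len(q),"theta~",np.median(th).round(3),"ymax",(q[:,1]*sg).max().round(4),"zmax",q[:,2].max().round(4),"rmax",rr.max().round(3))
    q=L[m&~dark&(np.abs(L[...,1])<.05)]
    b=q[(q[:,2]>.024)]; 
    if len(b)>5: print(n,"bar top z",np.percentile(b[:,2],90).round(4),"x",b[:,0].mean().round(4),"y",np.percentile(b[:,1],[2,98]).round(4))
    w=q[(q[:,2]<.018)]
    if len(w)>5: 
        A=np.c_[w[:,1],np.ones(len(w))]; print(n,"panel z",np.median(w[:,2]).round(4),"slope",np.linalg.lstsq(A,w[:,2],rcond=None)[0].round(4),"x",np.percentile(w[:,0],[2,98]).round(4),"y",np.percentile(w[:,1],[1,99]).round(4))
    ys,xs=np.where((np.abs(L[...,0])<.07)&(np.abs(L[...,1])<.1)&(L[...,2]>-.01)&(L[...,2]<.06))
    a=im[ys.min()-8:ys.max()+8,xs.min()-8:xs.max()+8]
    cv2.imwrite(f"pics/{n}{k}.png",cv2.resize(a,(390,int(390*a.shape[0]/a.shape[1])),interpolation=cv2.INTER_CUBIC))
a,b=[cv2.imread(f"pics/{n}{k}.png") for n in("top","side")]
o=np.zeros((max(len(a),len(b)),790,3),np.uint8);o[:len(a),:390]=a;o[:len(b),400:790]=b;cv2.imwrite(f"pics/v{k}.png",o[:600])
E
python3 look.py 2
```

```text
14.35 [ 0.5239 -0.0194  0.2607] [ 2.3505e+00  2.0843e+00 -6.0000e-04] [-0.06 -0.8   0.24]
top lever L 5 theta~ -0.552 ymax 0.0308 zmax 0.0358 rmax 0.042
top lever R 117 theta~ 0.94 ymax 0.0946 zmax 0.0465 rmax 0.051
top bar top z 0.0413 x 0.0012 y [-0.0309  0.0297]
top panel z 0.0103 slope [-0.0106  0.0102] x [-0.0097  0.0112] y [-0.0495  0.0257]
side lever L 56 theta~ 1.011 ymax 0.0935 zmax 0.0444 rmax 0.051
side lever R 53 theta~ 0.934 ymax 0.0905 zmax 0.0434 rmax 0.047
side bar top z 0.0414 x -0.0015 y [-0.0302  0.0316]
side panel z 0.0118 slope [0.0093 0.012 ] x [-0.0113  0.0082] y [-0.0462  0.0455]
```

View pics/v2.png

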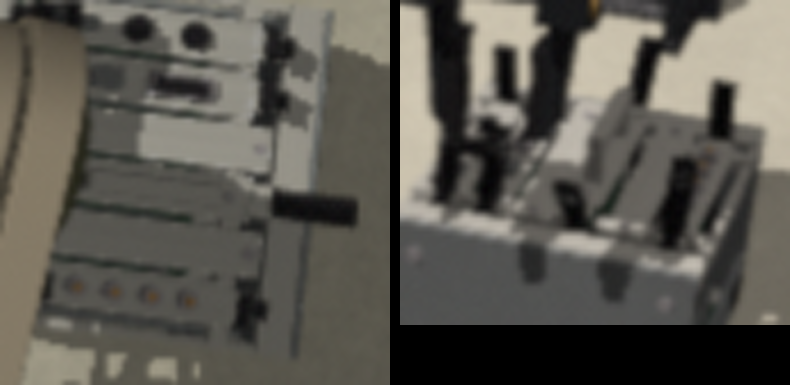

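{"op": "step_arm", "data": {
  "increments": "-1.1 -3.2 0 0 0 0;-1.12 -3.3 -1 0 0 0;0 0 -3 0 0 0;0 0 -3 0 0 0;0 0 -1.37 0 0 0;0 0 0 0 0 0;0 0 0 0 0 0;0 0 0 0 0 0",
  "gripper": 0
}}

```text
t: 15.45
ee_pos: [0.502, -0.0843, 0.1779]
orientation: [2.35, 2.083, 0.001]
ft_force: [0.3, 0.3, 0.9]
gripper_width: 0.005
finger_force: 0.0
```

{"op": "step_arm", "data": {
  "increments": "-0.05 -0.4 0 0 0 0;-0.05 -0.4 0 0 0 0;-0.05 -0.4 0 0 0 0;-0.02 -0.2 0 0 0 0;-0.02 -0.2 0 0 0 0;0 0 0 0 0 0"
}}

```text
t: 16.2
ee_pos: [0.4999, -0.1001, 0.1772]
orientation: [2.351, 2.084, 0.001]
ft_force: [0.4, 2.2, 2.1]
gripper_width: 0.002
finger_force: 1.5
```

{"op": "step_arm", "data": {
  "increments": "-0.02 -0.2 0 0 0 0;-0.03 -0.2 0 0 0 0;0 0 0 0 0 0"
}}

```text
t: 16.58
ee_pos: [0.4992, -0.1045, 0.1769]
orientation: [-2.351, -2.084, 0.001]
ft_force: [1.2, -0.8, 0.4]
gripper_width: 0.007
finger_force: 0.5
```

{"op": "step_arm", "data": {
  "increments": "-0.02 -0.2 0 0 0 0;-0.03 -0.2 0 0 0 0;-0.02 -0.2 0 0 0 0"
}}

```text
t: 16.95
ee_pos: [0.4986, -0.1103, 0.177]
orientation: [-2.351, -2.084, 0.0]
ft_force: [-0.3, 1.6, 1.8]
gripper_width: 0.001
finger_force: 0.6
```

{"op": "step_arm", "data": {
  "increments": "-0.02 -0.2 0 0 0 0;-0.03 -0.2 0 0 0 0;0 0 0 0 0 0"
}}

```text
t: 17.32
ee_pos: [0.4981, -0.1144, 0.177]
orientation: [2.351, 2.084, -0.0]
ft_force: [0.0, 0.4, -1.1]
gripper_width: 0.003
finger_force: 0.1
```

{"op": "step_arm", "data": {
  "increments": "-0.02 -0.2 0 0 0 0;-0.02 -0.15 0 0 0 0;0 0 0 0 0 0"
}}

```text
t: 17.7
ee_pos: [0.4977, -0.1178, 0.177]
orientation: [-2.351, -2.084, 0.0]
ft_force: [0.1, 0.1, -0.5]
gripper_width: 0.005
finger_force: 0.1
```

{"op": "step_arm", "data": {
  "increments": "-0.02 -0.15 0 0 0 0;-0.02 -0.15 0 0 0 0;0 0 0 0 0 0"
}}

```text
t: 18.08
ee_pos: [0.4973, -0.1207, 0.1771]
orientation: [2.351, 2.084, 0.0]
ft_force: [0.5, 0.6, 0.9]
gripper_width: 0.005
finger_force: 0.4
```

```bash
python3 look.py 3
```

```text
18.075 [ 0.4973 -0.1207  0.1771] [2.3510e+00 2.0838e+00 1.0000e-04] [0.53 0.63 0.89]
top lever R 44 theta~ 0.947 ymax 0.0937 zmax 0.0448 rmax 0.051
side lever L 165 theta~ 0.781 ymax 0.091 zmax 0.0749 rmax 0.075
side lever R 12 theta~ 0.788 ymax 0.0771 zmax 0.0341 rmax 0.038
side bar top z 0.0407 x -0.0048 y [-0.031   0.0049]
side panel z 0.0113 slope [-0.007   0.0114] x [-0.0112  0.0003] y [-0.0483  0.0455]
```

View pics/v3.png

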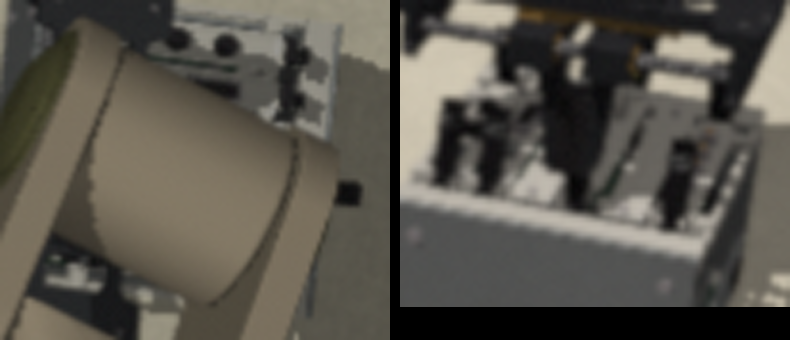

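The fingers are at the left lever, which is near upright, and the right lever is still out. I'll keep pushing in small steps.

{"op": "step_arm", "data": {
  "increments": "-0.02 -0.15 0 0 0 0;-0.02 -0.15 0 0 0 0;0 0 0 0 0 0"
}}

```text
t: 18.55
ee_pos: [0.4969, -0.1235, 0.1771]
orientation: [-2.351, -2.084, -0.001]
ft_force: [0.9, 3.8, 1.0]
gripper_width: 0.006
finger_force: 2.0
```

{"op": "step_arm", "data": {
  "increments": "-0.02 -0.15 0 0 0 0;-0.01 -0.1 0 0 0 0;0 0 0 0 0 0"
}}

```text
t: 18.92
ee_pos: [0.4964, -0.126, 0.1766]
orientation: [-2.35, -2.083, 0.0]
ft_force: [1.3, 4.2, -3.4]
gripper_width: 0.009
finger_force: 2.0
```

{"op": "step_arm", "data": {
  "increments": "-0.01 -0.1 0 0 0 0;-0.01 -0.1 0 0 0 0;0 0 0 0 0 0"
}}

```text
t: 19.3
ee_pos: [0.4962, -0.1272, 0.1766]
orientation: [-2.349, -2.082, -0.001]
ft_force: [2.2, 8.1, -5.0]
gripper_width: 0.004
finger_force: 4.3
```

{"op": "step_arm", "data": {
  "increments": "-0.01 -0.1 0 0 0 0;0 0 0 0 0 0"
}}

```text
t: 19.55
ee_pos: [0.4961, -0.1278, 0.1765]
orientation: [-2.348, -2.082, -0.002]
ft_force: [2.9, 10.5, -3.4]
gripper_width: 0.004
finger_force: 5.4
```

{"op": "step_arm", "data": {
  "increments": "0.15 1.3 0 0 0 0;0 0 2.5 0 0 0;0 0 3 0 0 0;-0.6 -5 0 0 0 0;-0.6 -5 0 0 0 0;-0.6 -5 0 0 0 0;-0.6 -5 0 0 0 0;0 0 -2.7 0 0 0;0 0 -2.7 0 0 0;0 0 0 0 0 0"
}}

```text
t: 20.8
ee_pos: [0.4733, -0.316, 0.1769]
orientation: [-2.349, -2.082, 0.002]
ft_force: [0.5, -0.5, -0.2]
gripper_width: 0.005
finger_force: 0.0
```

{"op": "step_arm", "data": {
  "increments": "0 0 0 0 0 0;0 0 0 0 0 0"
}}

```text
t: 21.05
ee_pos: [0.4742, -0.3164, 0.1794]
orientation: [2.349, 2.083, -0.0]
ft_force: [0.8, 0.1, 0.2]
gripper_width: 0.005
finger_force: 0.0
```

{"op": "step_arm", "data": {
  "increments": "0 0 -0.4 0 0 0;0.05 0.4 0 0 0 0;0.05 0.4 0 0 0 0;0.05 0.4 0 0 0 0;0.05 0.4 0 0 0 0;0.02 0.2 0 0 0 0;0.03 0.2 0 0 0 0;0.02 0.2 0 0 0 0;0 0 0 0 0 0"
}}

```text
t: 22.18
ee_pos: [0.4765, -0.294, 0.174]
orientation: [-2.351, -2.084, -0.0]
ft_force: [0.6, -2.2, 2.1]
gripper_width: 0.006
finger_force: 1.4
```

{"op": "step_arm", "data": {
  "increments": "0.03 0.2 0 0 0 0;0.02 0.2 0 0 0 0;0.03 0.2 0 0 0 0;0.02 0.2 0 0 0 0;0 0 0 0 0 0"
}}

```text
t: 22.8
ee_pos: [0.4775, -0.2858, 0.1739]
orientation: [-2.35, -2.084, -0.0]
ft_force: [0.3, -0.4, 0.5]
gripper_width: 0.007
finger_force: 0.3
```

{"op": "step_arm", "data": {
  "increments": "0.02 0.2 0 0 0 0;0.03 0.2 0 0 0 0;0 0 0 0 0 0"
}}

```text
t: 23.18
ee_pos: [0.4781, -0.2823, 0.1743]
orientation: [2.35, 2.084, -0.0]
ft_force: [-1.0, -4.0, 4.0]
gripper_width: 0.004
finger_force: 1.4
```

{"op": "step_arm", "data": {
  "increments": "0.02 0.15 0 0 0 0;0.02 0.15 0 0 0 0;0 0 0 0 0 0"
}}

```text
t: 23.55
ee_pos: [0.4785, -0.279, 0.1741]
orientation: [2.351, 2.084, 0.0]
ft_force: [-0.4, -3.4, 3.7]
gripper_width: 0.005
finger_force: 1.6
```

{"op": "step_arm", "data": {
  "increments": "0.02 0.15 0.1 0 0 0;0.02 0.1 0.1 0 0 0;0 0 0 0 0 0"
}}

```text
t: 23.92
ee_pos: [0.4785, -0.2766, 0.1753]
orientation: [-2.35, -2.083, 0.001]
ft_force: [-0.5, -5.8, -3.9]
gripper_width: 0.008
finger_force: 2.6
```

{"op": "step_arm", "data": {
  "increments": "0.02 0.15 0 0 0 0;0.01 0.1 0 0 0 0;0 0 0 0 0 0"
}}

```text
t: 24.3
ee_pos: [0.4789, -0.2737, 0.1757]
orientation: [-2.35, -2.083, -0.0]
ft_force: [-0.7, -2.2, -1.7]
gripper_width: 0.004
finger_force: 0.9
```

{"op": "step_arm", "data": {
  "increments": "0.01 0.1 0 0 0 0;0.01 0.1 0 0 0 0;0 0 0 0 0 0"
}}

```text
t: 24.68
ee_pos: [0.4792, -0.2722, 0.1759]
orientation: [-2.351, -2.084, 0.0]
ft_force: [-1.1, -4.1, -3.8]
gripper_width: 0.009
finger_force: 2.2
```

{"op": "step_arm", "data": {
  "increments": "0.01 0.1 0 0 0 0;0.02 0.15 0 0 0 0;0 0 0 0 0 0"
}}

```text
t: 25.05
ee_pos: [0.4795, -0.2698, 0.1759]
orientation: [-2.351, -2.084, 0.001]
ft_force: [-0.3, -4.9, -5.3]
gripper_width: 0.003
finger_force: 2.6
```

{"op": "step_arm", "data": {
  "increments": "0.01 0.1 0 0 0 0;0.01 0.1 0 0 0 0;0 0 0 0 0 0"
}}

```text
t: 25.42
ee_pos: [0.4797, -0.2681, 0.1758]
orientation: [2.351, 2.084, -0.001]
ft_force: [-1.0, -6.1, -5.8]
gripper_width: 0.004
finger_force: 3.3
```

{"op": "step_arm", "data": {
  "increments": "0.01 0.1 0 0 0 0;0.01 0.05 0 0 0 0;0 0 0 0 0 0"
}}

```text
t: 25.8
ee_pos: [0.4798, -0.2673, 0.1758]
orientation: [2.35, 2.083, -0.003]
ft_force: [-1.7, -9.8, -6.4]
gripper_width: 0.005
finger_force: 5.0
```

{"op": "step_arm", "data": {
  "increments": "0.01 0.1 0 0 0 0;0 0 0 0 0 0"
}}

```text
t: 26.05
ee_pos: [0.4799, -0.2667, 0.1757]
orientation: [2.35, 2.082, -0.004]
ft_force: [-1.5, -11.3, -9.1]
gripper_width: 0.004
finger_force: 6.0
```

{"op": "step_arm", "data": {
  "increments": "0.01 0.1 0 0 0 0;0 0 0 0 0 0"
}}

```text
t: 26.3
ee_pos: [0.48, -0.2661, 0.1756]
orientation: [2.35, 2.082, -0.005]
ft_force: [-1.8, -14.2, -10.4]
gripper_width: 0.007
finger_force: 7.0
```

{"op": "step_arm", "data": {
  "increments": "-0.15 -1.3 0 0 0 0;0 0 2.5 0 0 0;0 0 3 0 0 0;0.6 5 0 0 0 0;0.6 5 0 0 0 0;0.6 5 0 0 0 0;0.4 3 0 0 0 0;0 0 -2.7 0 0 0;0 0 -2.5 0 0 0;0 0 0 0 0 0"
}}

```text
t: 27.55
ee_pos: [0.5002, -0.0966, 0.1783]
orientation: [-2.348, -2.082, 0.001]
ft_force: [-0.7, -0.4, 0.5]
gripper_width: 0.002
finger_force: 0.0
```

{"op": "step_arm", "data": {
  "increments": "0 0 0 0 0 0;0 0 0 0 0 0"
}}

```text
t: 27.8
ee_pos: [0.5011, -0.0974, 0.1801]
orientation: [2.35, 2.083, 0.002]
ft_force: [-0.2, -0.7, 0.4]
gripper_width: 0.006
finger_force: 0.0
```

```bash
python3 look.py 4
```

```text
27.8 [ 0.5011 -0.0974  0.1801] [2.3498e+00 2.0827e+00 1.5000e-03] [-0.23 -0.71  0.36]
top lever R 44 theta~ 0.162 ymax 0.0595 zmax 0.0531 rmax 0.048
side lever L 20 theta~ -0.473 ymax 0.1048 zmax 0.0682 rmax 0.077
side lever R 13 theta~ 0.093 ymax 0.0602 zmax 0.0418 rmax 0.037
side bar top z 0.0364 x -0.0043 y [-0.0209  0.0347]
side panel z 0.0072 slope [-0.0174  0.0077] x [-0.0115  0.001 ] y [-0.0487  0.0442]
```

{"op": "step_arm", "data": {
  "increments": "-0.05 -0.4 -0.1 0 0 0;-0.05 -0.4 -0.1 0 0 0;-0.04 -0.4 0 0 0 0;-0.03 -0.3 0 0 0 0;-0.02 -0.2 0 0 0 0;-0.02 -0.2 0 0 0 0;0 0 0 0 0 0"
}}

```text
t: 28.78
ee_pos: [0.4986, -0.1162, 0.1771]
orientation: [2.351, 2.084, 0.0]
ft_force: [0.1, 0.1, 0.1]
gripper_width: 0.006
finger_force: 0.0
```

{"op": "step_arm", "data": {
  "increments": "-0.02 -0.2 0 0 0 0;-0.02 -0.2 0 0 0 0;0 0 0 0 0 0"
}}

```text
t: 29.15
ee_pos: [0.4982, -0.1203, 0.1771]
orientation: [2.351, 2.084, -0.0]
ft_force: [-0.3, -0.0, -0.5]
gripper_width: 0.008
finger_force: 0.0
```

{"op": "step_arm", "data": {
  "increments": "-0.02 -0.2 0 0 0 0;-0.02 -0.15 0 0 0 0;0 0 0 0 0 0"
}}

```text
t: 29.52
ee_pos: [0.4978, -0.1238, 0.177]
orientation: [-2.351, -2.084, -0.0]
ft_force: [-0.0, -0.1, -0.3]
gripper_width: 0.007
finger_force: 0.0
```

{"op": "step_arm", "data": {
  "increments": "-0.02 -0.15 0 0 0 0;-0.02 -0.15 0 0 0 0;0 0 0 0 0 0"
}}

```text
t: 29.9
ee_pos: [0.4974, -0.1267, 0.1771]
orientation: [-2.351, -2.084, -0.0]
ft_force: [0.1, 0.1, 1.3]
gripper_width: 0.005
finger_force: 0.1
```

{"op": "step_arm", "data": {
  "increments": "-0.01 -0.1 -0.02 0 0 0;-0.01 -0.1 -0.02 0 0 0;0 0 0 0 0 0"
}}

```text
t: 30.28
ee_pos: [0.4972, -0.1288, 0.1767]
orientation: [2.351, 2.084, -0.0]
ft_force: [-0.2, 0.4, 0.5]
gripper_width: 0.002
finger_force: 0.3
```

{"op": "step_arm", "data": {
  "increments": "-0.01 -0.1 -0.03 0 0 0;-0.01 -0.05 -0.03 0 0 0;0 0 0 0 0 0"
}}

```text
t: 30.65
ee_pos: [0.497, -0.1302, 0.176]
orientation: [2.351, 2.084, -0.0]
ft_force: [-0.7, 0.4, 0.5]
gripper_width: 0.005
finger_force: 0.3
```

{"op": "step_arm", "data": {
  "increments": "-0.01 -0.1 -0.02 0 0 0;-0.01 -0.1 -0.02 0 0 0;0 0 0 0 0 0"
}}

```text
t: 31.02
ee_pos: [0.4968, -0.1319, 0.1757]
orientation: [-2.351, -2.084, -0.001]
ft_force: [-0.2, 4.2, 1.7]
gripper_width: 0.008
finger_force: 2.0
```

{"op": "step_arm", "data": {
  "increments": "-0.01 -0.1 -0.02 0 0 0;-0.01 -0.05 -0.02 0 0 0;0 0 0 0 0 0"
}}

```text
t: 31.4
ee_pos: [0.4966, -0.1331, 0.1753]
orientation: [-2.35, -2.084, -0.001]
ft_force: [1.2, 5.6, 2.9]
gripper_width: 0.007
finger_force: 3.2
```

{"op": "step_arm", "data": {
  "increments": "-0.01 -0.1 -0.02 0 0 0;0 0 0 0 0 0"
}}

```text
t: 31.65
ee_pos: [0.4965, -0.1339, 0.1749]
orientation: [-2.35, -2.083, -0.002]
ft_force: [1.7, 6.1, 1.6]
gripper_width: 0.005
finger_force: 3.4
```

{"op": "step_arm", "data": {
  "increments": "-0.01 -0.1 -0.02 0 0 0;0 0 0 0 0 0"
}}

```text
t: 31.9
ee_pos: [0.4963, -0.1346, 0.1746]
orientation: [-2.349, -2.083, -0.002]
ft_force: [1.2, 8.5, 1.7]
gripper_width: 0.006
finger_force: 4.3
```

{"op": "step_arm", "data": {
  "increments": "-0.01 -0.07 -0.02 0 0 0;0 0 0 0 0 0"
}}

```text
t: 32.15
ee_pos: [0.4963, -0.1349, 0.1745]
orientation: [-2.349, -2.083, -0.003]
ft_force: [2.1, 10.8, 2.4]
gripper_width: 0.004
finger_force: 5.5
```

{"op": "step_arm", "data": {
  "increments": "-0.01 -0.06 -0.01 0 0 0;0 0 0 0 0 0"
}}

```text
t: 32.4
ee_pos: [0.4961, -0.1355, 0.1744]
orientation: [-2.349, -2.083, -0.003]
ft_force: [0.8, 9.4, 1.7]
gripper_width: 0.004
finger_force: 5.2
```

{"op": "step_arm", "data": {
  "increments": "0.15 1.3 0 0 0 0;0 0 2.5 0 0 0;0 0 3 0 0 0;-0.6 -5 0 0 0 0;-0.6 -5 0 0 0 0;-0.6 -5 0 0 0 0;-0.4 -3.2 0 0 0 0;0 0 -2.7 0 0 0;0 0 -2.5 0 0 0;0 0 0 0 0 0"
}}

```text
t: 33.65
ee_pos: [0.4752, -0.3055, 0.1761]
orientation: [-2.348, -2.082, 0.001]
ft_force: [0.5, -0.0, 1.5]
gripper_width: 0.007
finger_force: 0.0
```

{"op": "step_arm", "data": {
  "increments": "0 0 0 0 0 0;0 0 0 0 0 0"
}}

```text
t: 33.9
ee_pos: [0.476, -0.3061, 0.1786]
orientation: [2.349, 2.083, -0.0]
ft_force: [0.6, -1.1, 0.3]
gripper_width: 0.007
finger_force: 0.0
```

```bash
python3 look.py 5
```

```text
33.9 [ 0.476  -0.3061  0.1786] [ 2.3491e+00  2.0829e+00 -1.0000e-04] [ 0.55 -1.09  0.29]
top lever L 60 theta~ 0.079 ymax 0.0616 zmax 0.0485 rmax 0.045
top lever R 83 theta~ 0.871 ymax 0.1034 zmax 0.0658 rmax 0.072
top bar top z 0.0356 x 0.0011 y [-0.0275  0.0461]
top panel z 0.0052 slope [-0.012   0.0053] x [-0.0099  0.0115] y [-0.0496  0.0472]
side lever L 69 theta~ 0.122 ymax 0.0624 zmax 0.0458 rmax 0.042
side lever R 142 theta~ 0.908 ymax 0.1038 zmax 0.0748 rmax 0.081
side bar top z 0.0356 x -0.0021 y [-0.027   0.0492]
side panel z 0.0058 slope [-0.0158  0.0066] x [-0.0116 -0.    ] y [-0.0495  0.0457]
```

{"op": "step_arm", "data": {
  "increments": "0.06 0.5 -0.1 0 0 0;0.06 0.5 0 0 0 0;0.06 0.5 0 0 0 0;0.06 0.5 0 0 0 0;0.04 0.4 0 0 0 0;0.04 0.3 0 0 0 0;0.02 0.2 0 0 0 0;0.02 0.2 0 0 0 0;0 0 0 0 0 0"
}}

```text
t: 35.12
ee_pos: [0.4793, -0.2749, 0.1765]
orientation: [-2.351, -2.084, -0.0]
ft_force: [0.1, 1.0, 0.6]
gripper_width: 0.005
finger_force: 0.0
```

{"op": "step_arm", "data": {
  "increments": "0.02 0.2 0 0 0 0;0.02 0.15 0 0 0 0;0 0 0 0 0 0"
}}

```text
t: 35.5
ee_pos: [0.4797, -0.2713, 0.1766]
orientation: [2.351, 2.084, -0.0]
ft_force: [0.4, -0.2, -0.0]
gripper_width: 0.003
finger_force: 0.0
```

{"op": "step_arm", "data": {
  "increments": "0.02 0.15 -0.02 0 0 0;0.01 0.1 -0.02 0 0 0;0 0 0 0 0 0"
}}

```text
t: 35.88
ee_pos: [0.48, -0.2689, 0.1761]
orientation: [-2.351, -2.084, 0.0]
ft_force: [-0.5, 0.4, 0.3]
gripper_width: 0.004
finger_force: 0.0
```

{"op": "step_arm", "data": {
  "increments": "0.02 0.15 -0.02 0 0 0;0.01 0.1 -0.02 0 0 0;0 0 0 0 0 0"
}}

```text
t: 36.25
ee_pos: [0.4803, -0.2664, 0.1758]
orientation: [2.351, 2.084, -0.0]
ft_force: [-0.1, -0.3, 0.8]
gripper_width: 0.004
finger_force: 0.4
```

{"op": "step_arm", "data": {
  "increments": "0.01 0.1 -0.02 0 0 0;0.01 0.05 -0.02 0 0 0;0 0 0 0 0 0"
}}

```text
t: 36.62
ee_pos: [0.4805, -0.265, 0.1754]
orientation: [2.351, 2.084, -0.0]
ft_force: [-0.0, -1.9, 1.6]
gripper_width: 0.004
finger_force: 0.6
```

{"op": "step_arm", "data": {
  "increments": "0.01 0.1 -0.02 0 0 0;0 0 0 0 0 0"
}}

```text
t: 36.88
ee_pos: [0.4806, -0.2643, 0.1753]
orientation: [2.35, 2.083, -0.001]
ft_force: [0.0, -3.5, 2.7]
gripper_width: 0.007
finger_force: 1.8
```

{"op": "step_arm", "data": {
  "increments": "0.01 0.1 -0.02 0 0 0;0 0 0 0 0 0"
}}

```text
t: 37.12
ee_pos: [0.4808, -0.2636, 0.1752]
orientation: [2.35, 2.083, -0.001]
ft_force: [-0.2, -5.4, 2.2]
gripper_width: 0.006
finger_force: 3.0
```

{"op": "step_arm", "data": {
  "increments": "0.01 0.1 -0.02 0 0 0;0 0 0 0 0 0"
}}

```text
t: 37.38
ee_pos: [0.4808, -0.2627, 0.1749]
orientation: [2.35, 2.083, -0.001]
ft_force: [-0.3, -6.9, 1.2]
gripper_width: 0.006
finger_force: 3.1
```

{"op": "step_arm", "data": {
  "increments": "0.01 0.08 -0.02 0 0 0;0 0 0 0 0 0"
}}

```text
t: 37.62
ee_pos: [0.4809, -0.262, 0.1745]
orientation: [2.35, 2.083, -0.002]
ft_force: [-0.7, -7.1, 0.2]
gripper_width: 0.007
finger_force: 3.4
```

{"op": "step_arm", "data": {
  "increments": "0.01 0.08 -0.02 0 0 0;0 0 0 0 0 0"
}}

```text
t: 37.88
ee_pos: [0.4809, -0.2614, 0.1743]
orientation: [2.35, 2.083, -0.002]
ft_force: [-0.8, -7.7, -0.7]
gripper_width: 0.004
finger_force: 3.9
```

{"op": "step_arm", "data": {
  "increments": "0.01 0.08 -0.02 0 0 0;0 0 0 0 0 0"
}}

```text
t: 38.12
ee_pos: [0.481, -0.2607, 0.174]
orientation: [2.35, 2.083, -0.003]
ft_force: [-2.4, -9.2, -1.1]
gripper_width: 0.002
finger_force: 4.1
```

{"op": "step_arm", "data": {
  "increments": "0.01 0.06 -0.01 0 0 0;0 0 0 0 0 0"
}}

```text
t: 38.38
ee_pos: [0.481, -0.2603, 0.1738]
orientation: [2.35, 2.082, -0.003]
ft_force: [-0.6, -9.8, -2.1]
gripper_width: 0.005
finger_force: 4.4
```

{"op": "step_arm", "data": {
  "increments": "0.01 0.07 -0.02 0 0 0;0 0 0 0 0 0"
}}

```text
t: 38.62
ee_pos: [0.4811, -0.2596, 0.1735]
orientation: [2.35, 2.082, -0.003]
ft_force: [-1.7, -10.4, -3.6]
gripper_width: 0.005
finger_force: 4.6
```

{"op": "step_arm", "data": {
  "increments": "0.01 0.05 -0.02 0 0 0;0 0 0 0 0 0"
}}

```text
t: 38.88
ee_pos: [0.4812, -0.2589, 0.1732]
orientation: [2.351, 2.083, -0.003]
ft_force: [-1.1, -9.0, -2.9]
gripper_width: 0.005
finger_force: 3.8
```

{"op": "step_arm", "data": {
  "increments": "0.01 0.06 -0.02 0 0 0;0 0 0 0 0 0"
}}

```text
t: 39.12
ee_pos: [0.4813, -0.2587, 0.1731]
orientation: [2.35, 2.082, -0.004]
ft_force: [-2.0, -10.1, -3.4]
gripper_width: 0.006
finger_force: 4.9
```

{"op": "step_arm", "data": {
  "increments": "0.01 0.06 -0.02 0 0 0;0 0 0 0 0 0"
}}

```text
t: 39.38
ee_pos: [0.4813, -0.2585, 0.1731]
orientation: [2.349, 2.082, -0.005]
ft_force: [-2.1, -12.7, -2.6]
gripper_width: 0.007
finger_force: 6.0
```

{"op": "step_arm", "data": {
  "increments": "0.01 0.05 -0.02 0 0 0;0 0 0 0 0 0"
}}

```text
t: 39.62
ee_pos: [0.4814, -0.2585, 0.173]
orientation: [2.349, 2.081, -0.006]
ft_force: [-2.9, -14.7, -2.1]
gripper_width: 0.008
finger_force: 6.9
```

Stop felt on the right lever. Back to the left one.

{"op": "step_arm", "data": {
  "increments": "-0.15 -1.3 0 0 0 0;0 0 2.5 0 0 0;0 0 3 0 0 0;0.6 5 0 0 0 0;0.6 5 0 0 0 0;0.6 5 0 0 0 0;0.25 2 0 0 0 0;0 0 -2.7 0 0 0;0 0 -2.5 0 0 0;0 0 0 0 0 0"
}}

```text
t: 40.88
ee_pos: [0.4999, -0.0985, 0.1747]
orientation: [-2.347, -2.081, 0.002]
ft_force: [0.3, 0.2, 0.7]
gripper_width: 0.005
finger_force: 0.0
```

{"op": "step_arm", "data": {
  "increments": "0 0 0 0 0 0;0 0 0 0 0 0"
}}

```text
t: 41.12
ee_pos: [0.501, -0.0992, 0.177]
orientation: [2.35, 2.083, 0.001]
ft_force: [-0.3, -0.1, -1.1]
gripper_width: 0.006
finger_force: 0.0
```

```bash
python3 look.py 6
```

```text
41.125 [ 0.501  -0.0992  0.177 ] [2.350e+00 2.083e+00 1.200e-03] [-0.28 -0.13 -1.14]
side lever L 23 theta~ 0.467 ymax 0.1048 zmax 0.0707 rmax 0.08
side lever R 8 theta~ -0.099 ymax 0.053 zmax 0.0389 rmax 0.037
side bar top z 0.0332 x -0.0041 y [-0.0315  0.0279]
side panel z 0.0049 slope [-0.0037  0.0058] x [-0.0116  0.0001] y [-0.0494  0.0447]
```

{"op": "step_arm", "data": {
  "increments": "-0.06 -0.5 0 0 0 0;-0.06 -0.5 0 0 0 0;-0.06 -0.5 0 0 0 0;-0.05 -0.4 0 0 0 0;-0.04 -0.3 0 0 0 0;-0.03 -0.2 0 0 0 0;-0.02 -0.2 0 0 0 0;0 0 0 0 0 0"
}}

```text
t: 42.22
ee_pos: [0.4975, -0.1251, 0.1761]
orientation: [-2.351, -2.084, -0.0]
ft_force: [0.1, -0.1, 0.4]
gripper_width: 0.003
finger_force: 0.0
```

{"op": "step_arm", "data": {
  "increments": "-0.02 -0.2 0 0 0 0;-0.02 -0.15 -0.05 0 0 0;0 0 0 0 0 0"
}}

```text
t: 42.6
ee_pos: [0.4971, -0.1286, 0.1755]
orientation: [-2.351, -2.084, 0.0]
ft_force: [0.7, 0.7, -1.0]
gripper_width: 0.008
finger_force: 0.0
```

{"op": "step_arm", "data": {
  "increments": "-0.02 -0.15 -0.04 0 0 0;-0.01 -0.1 -0.04 0 0 0;0 0 0 0 0 0"
}}

```text
t: 42.98
ee_pos: [0.4968, -0.1311, 0.1747]
orientation: [-2.351, -2.084, 0.0]
ft_force: [-0.1, -0.2, 0.5]
gripper_width: 0.004
finger_force: 0.0
```

{"op": "step_arm", "data": {
  "increments": "-0.01 -0.1 -0.03 0 0 0;-0.01 -0.1 -0.03 0 0 0;0 0 0 0 0 0"
}}

```text
t: 43.35
ee_pos: [0.4966, -0.1331, 0.1741]
orientation: [-2.351, -2.084, 0.0]
ft_force: [0.3, 0.3, 0.1]
gripper_width: 0.008
finger_force: 0.0
```

{"op": "step_arm", "data": {
  "increments": "-0.01 -0.1 -0.02 0 0 0;-0.01 -0.1 -0.02 0 0 0;0 0 0 0 0 0"
}}

```text
t: 43.72
ee_pos: [0.4964, -0.1351, 0.1737]
orientation: [-2.351, -2.084, -0.0]
ft_force: [-0.2, 0.7, -0.2]
gripper_width: 0.008
finger_force: 0.2
```

{"op": "step_arm", "data": {
  "increments": "-0.01 -0.1 -0.02 0 0 0;0 0 0 0 0 0"
}}

```text
t: 43.98
ee_pos: [0.4963, -0.1358, 0.1736]
orientation: [-2.351, -2.084, -0.001]
ft_force: [0.1, 2.6, 1.0]
gripper_width: 0.005
finger_force: 1.9
```

{"op": "step_arm", "data": {
  "increments": "-0.01 -0.08 -0.02 0 0 0;0 0 0 0 0 0"
}}

```text
t: 44.22
ee_pos: [0.4963, -0.1362, 0.1735]
orientation: [-2.35, -2.084, -0.002]
ft_force: [0.6, 6.6, 3.6]
gripper_width: 0.006
finger_force: 3.7
```

{"op": "step_arm", "data": {
  "increments": "-0.01 -0.08 -0.01 0 0 0;0 0 0 0 0 0"
}}

```text
t: 44.48
ee_pos: [0.4962, -0.1365, 0.1735]
orientation: [-2.349, -2.083, -0.003]
ft_force: [0.9, 9.2, 4.8]
gripper_width: 0.009
finger_force: 5.3
```

{"op": "step_arm", "data": {
  "increments": "-0.01 -0.06 -0.02 0 0 0;0 0 0 0 0 0"
}}

```text
t: 44.72
ee_pos: [0.4961, -0.1367, 0.1734]
orientation: [-2.349, -2.083, -0.004]
ft_force: [1.2, 11.6, 4.6]
gripper_width: 0.003
finger_force: 6.7
```

{"op": "step_arm", "data": {
  "increments": "0 -0.05 -0.02 0 0 0;0 0 0 0 0 0"
}}

```text
t: 44.98
ee_pos: [0.4962, -0.1368, 0.1733]
orientation: [-2.349, -2.083, -0.005]
ft_force: [0.1, 14.2, 8.5]
gripper_width: 0.002
finger_force: 7.9
```

{"op": "step_arm", "data": {
  "increments": "0.15 1.3 0 0 0 0;0.5 4 3 0 0 0;0.6 5 3 0 0 0;0.6 6 2 0 0 0;0 0 0 0 0 0;0 0 0 0 0 0"
}}

```text
t: 45.72
ee_pos: [0.5143, 0.023, 0.2521]
orientation: [2.35, 2.084, -0.002]
ft_force: [0.9, -0.3, -0.4]
gripper_width: 0.002
finger_force: 0.0
```

```bash
python3 look.py 7
```

```text
45.725 [0.5143 0.023  0.2521] [ 2.3504e+00  2.0844e+00 -1.5000e-03] [ 0.89 -0.34 -0.43]
top lever L 63 theta~ 0.03 ymax 0.0605 zmax 0.0464 rmax 0.044
top lever R 21 theta~ -0.04 ymax 0.0506 zmax 0.0485 rmax 0.046
top bar top z 0.0343 x 0.0012 y [-0.0311  0.0441]
top panel z 0.0042 slope [0.0006 0.0045] x [-0.0098  0.0114] y [-0.0495  0.0473]
side lever L 77 theta~ 0.064 ymax 0.0632 zmax 0.0453 rmax 0.041
side lever R 17 theta~ -0.154 ymax 0.0534 zmax 0.0374 rmax 0.037
side bar top z 0.0401 x -0.0016 y [-0.0485  0.0498]
side panel z 0.0044 slope [0.0025 0.0055] x [-0.0112  0.    ] y [-0.0485  0.0453]
```

View pics/v7.png

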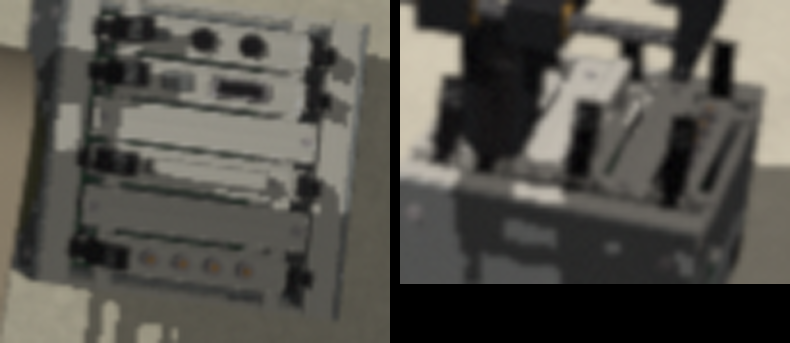

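Both levers look in, like the neighbours' in the top view: ours at crop (105,160) and (308,190). I'll compare panel height and lever tips with the seated boards as the reference.

```bash
cat > cmp.py <<'E'
from h import *
import sys
e=np.array([.4880,-.1985,.120]); Rz=R.from_euler("z",-6.86,degrees=True).as_matrix()
for n in("top","side"):
    d=np.load(f"{n}{sys.argv[1]}.npz");L=(d["P"]-e)@Rz;im=d["im"];dark=im.max(-1)<70
    for xc in(-25.4,0,25.4):
        for a,b in((-.048,-.03),(-.03,.03),(.03,.048)):
            q=L[(np.abs(L[...,0]-xc/1000)<.009)&(L[...,1]>a)&(L[...,1]<b)&(L[...,2]<.012)&(L[...,2]>-.008)&~dark]
            if len(q)>4: print(n,xc,a,"panel z",len(q),np.median(q[:,2]).round(4))
    for xc in(-50.8,0,50.8,76.2):
        for sg in(1,-1):
            q=L[(np.abs(L[...,0]-xc/1000)<.010)&(L[...,1]*sg>.03)&(L[...,1]*sg<.075)&(L[...,2]>.03)&(L[...,2]<.052)&dark]
            if len(q)>4: print(n,xc,"LR"[sg<0],len(q),"y at z~40mm pct",np.percentile(q[:,1]*sg,[5,50,95]).round(4),"z",np.percentile(q[:,2],[50,97]).round(4))
E
python3 cmp.py 7
```

```text
top -25.4 -0.048 panel z 68 0.0024
top -25.4 -0.03 panel z 224 0.0025
top -25.4 0.03 panel z 66 0.0029
top 0 -0.048 panel z 49 0.0024
top 0 -0.03 panel z 98 0.0028
top 0 0.03 panel z 18 0.0032
top 25.4 -0.048 panel z 66 0.003
top 25.4 -0.03 panel z 223 0.0027
top 25.4 0.03 panel z 68 0.0023
top -50.8 L 43 y at z~40mm pct [0.044  0.0492 0.0538] z [0.0408 0.0465]
top -50.8 R 27 y at z~40mm pct [0.0427 0.0468 0.0511] z [0.043  0.0468]
top 0 L 34 y at z~40mm pct [0.0453 0.0503 0.0547] z [0.0412 0.0463]
top 0 R 21 y at z~40mm pct [0.0427 0.0463 0.0505] z [0.0433 0.0485]
top 50.8 L 35 y at z~40mm pct [0.045  0.0492 0.0534] z [0.0415 0.0466]
top 50.8 R 22 y at z~40mm pct [0.0424 0.046  0.0498] z [0.0444 0.0476]
top 76.2 L 41 y at z~40mm pct [0.0443 0.0499 0.0538] z [0.0413 0.0471]
top 76.2 R 22 y at z~40mm pct [0.0439 0.0466 0.0493] z [0.0429 0.048 ]
side -25.4 -0.048 panel z 22 0.004
side -25.4 -0.03 panel z 79 0.0041
side -25.4 0.03 panel z 28 0.004
side 0 -0.048 panel z 6 0.0035
side 0 -0.03 panel z 41 0.0043
side 0 0.03 panel z 8 0.0042
side 25.4 -0.048 panel z 22 0.0041
side 25.4 -0.03 panel z 67 0.0041
side 25.4 0.03 panel z 24 0.0038
side -50.8 L 43 y at z~40mm pct [0.0464 0.0507 0.0555] z [0.0393 0.0461]
side -50.8 R 21 y at z~40mm pct [0.0437 0.0447 0.0487] z [0.038  0.0448]
side 0 L 33 y at z~40mm pct [0.0475 0.0519 0.0563] z [0.0367 0.0446]
side 0 R 6 y at z~40mm pct [0.0432 0.0468 0.0494] z [0.0337 0.0371]
side 76.2 L 23 y at z~40mm pct [0.049  0.0521 0.0542] z [0.0368 0.046 ]
```

{"op": "step_arm", "data": {
  "increments": "-0.63 -5.2 0 0 0 0;-0.62 -5.2 0 0 0 0;-0.62 -5.2 0 0 0 0;-0.62 -5.2 0 0 0 0;-0.62 -5.2 0 0 0 0;-0.62 -5.3 0 0 0 0;0 0 -2.5 0 0 0;0 0 -2.5 0 0 0;0 0 -2.6 0 0 0;0 0 0 0 0 0"
}}

```text
t: 47.08
ee_pos: [0.4758, -0.2902, 0.1747]
orientation: [-2.349, -2.079, 0.001]
ft_force: [0.2, -0.1, 0.9]
gripper_width: 0.007
finger_force: 0.0
```

{"op": "step_arm", "data": {
  "increments": "0 0 0 0 0 0;0 0 0 0 0 0"
}}

```text
t: 47.32
ee_pos: [0.4773, -0.2902, 0.1775]
orientation: [2.35, 2.082, 0.0]
ft_force: [0.3, -0.5, -0.1]
gripper_width: 0.008
finger_force: 0.0
```

{"op": "step_arm", "data": {
  "increments": "0.06 0.5 -0.2 0 0 0;0.06 0.5 -0.2 0 0 0;0.06 0.5 0 0 0 0;0.05 0.4 0 0 0 0;0.04 0.3 0 0 0 0;0.03 0.25 0 0 0 0;0.02 0.2 0 0 0 0;0 0 0 0 0 0"
}}

```text
t: 48.32
ee_pos: [0.4803, -0.2632, 0.1726]
orientation: [2.351, 2.084, -0.0]
ft_force: [-1.2, 0.5, -0.6]
gripper_width: 0.006
finger_force: 0.0
```

{"op": "step_arm", "data": {
  "increments": "0.02 0.15 0 0 0 0;0.01 0.1 0 0 0 0;0 0 0 0 0 0"
}}

```text
t: 48.7
ee_pos: [0.4806, -0.2607, 0.1725]
orientation: [2.351, 2.084, -0.0]
ft_force: [0.1, 0.1, -1.3]
gripper_width: 0.004
finger_force: 0.0
```

{"op": "step_arm", "data": {
  "increments": "0.01 0.1 0 0 0 0;0 0 0 0 0 0"
}}

```text
t: 48.95
ee_pos: [0.4807, -0.2599, 0.1725]
orientation: [2.351, 2.084, -0.0]
ft_force: [0.9, -1.7, -0.6]
gripper_width: 0.004
finger_force: 0.7
```

{"op": "step_arm", "data": {
  "increments": "0.01 0.08 0 0 0 0;0 0 0 0 0 0"
}}

```text
t: 49.2
ee_pos: [0.4808, -0.2595, 0.1726]
orientation: [2.35, 2.083, -0.001]
ft_force: [-0.5, -5.4, -2.1]
gripper_width: 0.006
finger_force: 2.2
```

{"op": "step_arm", "data": {
  "increments": "0.01 0.08 0 0 0 0;0 0 0 0 0 0"
}}

```text
t: 49.45
ee_pos: [0.4808, -0.2592, 0.1726]
orientation: [2.35, 2.082, -0.002]
ft_force: [-1.4, -7.3, -1.8]
gripper_width: 0.007
finger_force: 3.5
```

{"op": "step_arm", "data": {
  "increments": "0.01 0.06 0 0 0 0;0 0 0 0 0 0"
}}

```text
t: 49.7
ee_pos: [0.4809, -0.259, 0.1726]
orientation: [2.35, 2.082, -0.003]
ft_force: [-2.3, -9.5, -2.4]
gripper_width: 0.002
finger_force: 4.3
```

{"op": "step_arm", "data": {
  "increments": "0.01 0.05 0 0 0 0;0 0 0 0 0 0"
}}

```text
t: 49.95
ee_pos: [0.481, -0.2589, 0.1727]
orientation: [2.349, 2.081, -0.004]
ft_force: [-2.7, -10.0, -2.8]
gripper_width: -0.0
finger_force: 5.1
```

{"op": "step_arm", "data": {
  "increments": "-0.15 -1.5 0 0 0 0;0 -2 3 0 0 0;0 0 3 0 0 0;0.6 5.5 2 0 0 0;0.6 5.5 0 0 0 0;0.6 5.5 0 0 0 0;0.6 5.5 0 0 0 0;0.6 5.5 0 0 0 0;0.6 5.5 0 0 0 0;0 0 0 0 0 0"
}}

```text
t: 51.2
ee_pos: [0.5155, 0.041, 0.2526]
orientation: [-2.345, -2.089, -0.001]
ft_force: [0.1, -0.1, -0.6]
gripper_width: 0.004
finger_force: 0.0
```

{"op": "step_arm", "data": {
  "increments": "0 0 0 0 0 0;0 0 0 0 0 0"
}}

```text
t: 51.45
ee_pos: [0.5157, 0.0367, 0.2525]
orientation: [-2.353, -2.082, 0.0]
ft_force: [1.4, -0.2, -0.1]
gripper_width: 0.006
finger_force: 0.0
```

```bash
python3 look.py 8 >/dev/null; python3 cmp.py 8
```

```text
top -25.4 -0.048 panel z 65 0.0024
top -25.4 -0.03 panel z 226 0.0025
top -25.4 0.03 panel z 66 0.0024
top 0 -0.048 panel z 47 0.0024
top 0 -0.03 panel z 97 0.0022
top 0 0.03 panel z 18 0.0029
top 25.4 -0.048 panel z 66 0.0026
top 25.4 -0.03 panel z 220 0.0026
top 25.4 0.03 panel z 69 0.0023
top -50.8 L 43 y at z~40mm pct [0.0442 0.0496 0.0536] z [0.0415 0.0456]
top -50.8 R 26 y at z~40mm pct [0.0427 0.0454 0.0501] z [0.044  0.0474]
top 0 L 34 y at z~40mm pct [0.0454 0.0501 0.0545] z [0.0414 0.0474]
top 0 R 21 y at z~40mm pct [0.0424 0.045  0.0478] z [0.0437 0.0495]
top 50.8 L 34 y at z~40mm pct [0.0453 0.0496 0.0532] z [0.0417 0.0489]
top 50.8 R 23 y at z~40mm pct [0.0431 0.0458 0.0496] z [0.044  0.0469]
top 76.2 L 40 y at z~40mm pct [0.0446 0.0496 0.054 ] z [0.0404 0.0462]
top 76.2 R 22 y at z~40mm pct [0.0438 0.0462 0.0493] z [0.0439 0.0488]
side -25.4 -0.048 panel z 21 0.004
side -25.4 -0.03 panel z 78 0.0042
side -25.4 0.03 panel z 29 0.004
side 0 -0.048 panel z 7 0.0039
side 0 -0.03 panel z 41 0.0042
side 0 0.03 panel z 10 0.0041
side 25.4 -0.048 panel z 22 0.0042
side 25.4 -0.03 panel z 66 0.004
side 25.4 0.03 panel z 29 0.0038
side -50.8 L 42 y at z~40mm pct [0.0465 0.0508 0.0552] z [0.0398 0.0462]
side -50.8 R 21 y at z~40mm pct [0.041  0.0454 0.0478] z [0.0375 0.0454]
side 0 L 31 y at z~40mm pct [0.0476 0.0521 0.0564] z [0.0378 0.0444]
side 0 R 7 y at z~40mm pct [0.0405 0.0423 0.0458] z [0.0444 0.0451]
side 76.2 L 6 y at z~40mm pct [0.047  0.0514 0.053 ] z [0.0381 0.0427]
```

The panel is flush with the blank panels, and both levers match the seated neighbours apart from a ~0.6 mm shift of the board in y. Handing in.

```bash
python3 -c "
from bench import r
print(r.finish_job())"
```

```text
the job is handed in; nothing more can be done
None
```

The job is handed in at about 51.6 s: the board sits flush with the blank panels in the open slot, both levers are at their stops by feel and by camera, and no reading of the force on the tool passed about 18 N; the hand-in gave no verdict.

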